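# Jack up the printing screen and hold it

### The job

Set the small blue jack on the table so that its round saddle is centred under the lift pad (yellow dot) on the free rail of the printing screen. Then press the jack's red pump handle fully down, so that the jack raises the screen off its print board, and finish while holding the handle down: do not let go at the end. Lift the screen with the jack only, without touching the screen, and leave the ink pots and the tape roll alone.

Things in the scene. Friction and masses are not known exactly. Their poses are not given: they have to be found in the camera images.
- lift_pad (a point): Lift point: centre of the underside of a dark steel tongue (44 mm wide, 8 mm thick) on the screen's free rail, marked on top by a yellow dot; 88 mm above the table with the screen down. Axes: x level toward the rail and hinge (the way to push in the jack's nose), z up. Rail face 35 mm beyond in +x, rail underside at 75 mm; print board edge (fixed, top at 73 mm) 70 mm beyond.
- screen (a joint): Hinge angle of the printing screen (aluminium frame 270 x 280 mm, about 1.2 kg, hinged at its far rail, 305 mm from the lift point): 0 = lying down, grows as the free rail rises; about 0.094 with the jack fully pumped under the pad. It falls back under its own weight.
- jack_grip (a point): Centre of the jack's grey housing, 45 mm above the table, the place to take the jack: 50 mm long (x), 40 mm wide (y), from 13 to 71 mm high. Axes: x toward the jack's nose, y to its left, z up. Jack about 0.9 kg, balanced near here; its blue base plate is 66 mm wide, 14 mm high, from 125 mm ahead of this point to 155 mm behind.
- saddle (a point): Centre of the top of the jack's round black rubber saddle, 36 mm across, 62 mm above the table with the handle up; it lies 100 mm ahead of jack_grip along the jack's x and rises straight up 110 mm per rad of handle (55 mm in all).
- handle_bar (a point): Centre of the red cross bar (20 mm thick, 64 mm long, across the jack) at the pump handle's end. Handle up: 98 mm above the table, 128 mm behind jack_grip; fully down: 50 mm above the table, 138 mm behind. It swings about a pivot 38 mm behind jack_grip, 55 mm above the table, radius 100 mm.
- handle (a joint): Pump handle angle: 0 = up, 0.5 = fully down (hard stop). A spring and the load push it back up when released; holding it down takes about 5 N at the bar without load, 10 to 13 N with the screen on the saddle.
- green_pot_mid (a point): Bystander: small ink pot with green lid, 62 mm across, 64 mm high; centre. Leave it alone.
- red_pot_mid (a point): Bystander: small ink pot with red lid, 60 mm across, 58 mm high; centre. Leave it alone.
- blue_tape_mid (a point): Bystander: roll of blue tape lying flat, 80 mm across, 36 mm high; centre. Leave it alone.

How it is judged:
On the way, in this order (a step that is already met when the one before it is completed fails the run):
1. the jack stands on the table with its saddle under the lift pad (centres within 14 mm), handle up, screen still down (horizontal distance between saddle and lift_pad below 0.014 m and height (world z) of jack_grip below 0.048 m and angle between jack_grip's own z axis and vertical below 0.04 rad and value of joint handle below 0.1 rad and value of joint screen below 0.01 rad), for 0.2 s.
2. the handle is pressed down and the jack raises the screen (value of joint handle above 0.43 rad and value of joint screen above 0.06 rad), for 0.2 s.
At the end, for the whole second after the job is handed in: The robot is still pressing the handle (over 2 N) and holds it within 0.07 rad of fully down; the jack stands flat on the table, its saddle presses on the lift pad with centres within 16 mm, and the screen is raised by more than 0.06 rad and at rest (all of step 2 and horizontal distance between saddle and lift_pad below 0.016 m and height (world z) of jack_grip below 0.049 m and angle between jack_grip's own z axis and vertical below 0.06 rad and contact force between ram and screen above 1.5 N and contact force between any of the fingers, the arm and handle above 2 N and velocity of joint screen between -0.05 and 0.05 rad/s); the arm keeps its last pose, push and grip.
It fails at once if the robot touches the screen (over 1 N) (contact force between any of the arm, the fingers and screen above 1 N).
It fails at once if the jack is tipped over (angle between jack_grip's own z axis and vertical above 0.5 rad).
It fails at once if an ink pot or the tape roll is moved by more than 20 mm (distance of any of green_pot_mid, red_pot_mid, blue_tape_mid from where it was at the start of the episode above 0.02 m).
It also fails if it takes over 56 s, if anything falls off the work surface, if the arm or the gripper's body presses on something with over 40 N, if the wrist force passes 120 N, or if a joint passes its speed limit or range.

### The arm

A 7-joint arm with a two-finger parallel gripper is mounted at the origin on the work surface; the furniture and walls round the work are solid. World frame = base frame: x ahead of the robot, y to its left, z up, the work surface at z = 0. Lengths are in m, angles in rad, forces in N, time in s.
With the tool pointing down it reaches from about 0.4 to 0.85 m from the base axis. Payload 10.4 kg.
Tool frame: the origin (TCP) lies at the very end of the fingers, on their centre line; the grasp point (between the pads) lies 19 mm behind it; y points along the fingers, x is the direction in which the jaws open and shut, and the axes are right-handed (so a half turn about y gives the same grasp; the last joint's range is limited). The gripper opens to 87 mm and grips with 3 to 60 N. Pads are 19 mm wide; open, the fingers measure 117 mm over their backs; the gripper's body (75 mm by 190 mm) begins 51 mm behind the grasp point.
Start: joints at [1.114, 0.332, -0.065, 1.46, 0.022, 1.35, -0.088], TCP at [0.263, -0.567, 0.223] pointing down, gripper open.
Joint ranges: [-2.6, 2.6], [-0.5, 2.12], [-1.47, 1.34], [0.16, 2.42], [-1.27, 4.41], [0.06, 2.06], [-2.6, 2.6]. Speed limits (rad/s): [2.22, 2.22, 2.79, 2.79, 3.14, 3.14, 3.14].

### API

Orientations are given as a unit quaternion [x, y, z, w].
In Python, from bench import readout, vision, r gives the robot as it stands.
- The arm moves only by the tool arm_command, never from a script. Its argument "targets" is a list that holds one entry, the list of rows, each a list of 6 numbers: the shift along the tool's x, y, z in m, then the turn, a rotation vector about the tool's x, y, z in degrees. A call has 1 to 12 rows; each row shifts and turns the commanded pose from where the row before left it, along the tool's axes as they then stand; what a row does not reach is not made up. A row lasts 1/12 s, in which the tool goes at most 41.7 mm and 7.16 degrees, less where a joint would pass 70% of its speed; a pose out of reach is approached as far as the arm can. A call is refused whole if a number of a shift passes 0.0417 or a number of a turn 7.16, either way. A call with a gripper value outside its range is refused whole. "hand" is the opening, from 0 (shut) to 1 (fully open), set as the call begins (left out, the last holds). The fingers move at their own pace and stop on an object; "grip_force" is the grip in N (left out, the last holds). Time passes only in rows, so rows that do not move let the fingers close. It gives the time, the measured TCP pose, the force and the opening at its end, in the units of the state.
- readout.read_state(): the state, without advancing time (a new reading comes with each control period).
- vision.camera(name): name is "scene" or "top" or "wrist"; returns a dict with "pixels" (400x640x3 uint8, blue, green, red), "fovy" (degrees; the focal length in pixels is half the picture's height over the tangent of half this angle, whatever the lens; pixels are square), "cx", "cy" (the principal point, pixels), "D" ([k1, k2, p1, p2, k3] as OpenCV has them; the pictures are not rectified), "R" (3x3) and "t" (3): a world point X has camera coordinates R X + t; the wrist camera has in their place "mount" (4x4, takes a point from camera to tool coordinates, whose origin is the TCP and whose axes are the tool frame's). Camera axes: x right, y down, z forward; pixel columns grow to the right and rows downward; lengths in m; the calibration is good to about 2 mm. A picture is of the moment at which its call begins: read the wrist's pose just before it. There is no depth.
- r.close_job(): hands the job in, once; it reports no verdict.
The state is a dict: "time": time; "joint_positions": joint angles; "joint_vel": joint speeds; "joint_torque": joint torques, N m; "ee_pos": TCP position; "eef_rot": TCP orientation; "ft_force": force on the tool from outside, world axes, zero at the start; "torque": the same for the moment, N m; "width": finger opening in m.
Only numpy, scipy, OpenCV 4.12 (cv2) and the standard library are available. Lean on these libraries where they do the work, as an engineer would, in place of code of your own. Each camera call takes 0.05 s, during which the arm holds its last target.

## Working session

There is one attempt and no reset: what is moved stays moved. The work goes in short steps, Python scripts to look and compute and a tool call to move; the robot and the scene stay as the last step left them, time stands still between calls to the robot, and variables do not carry over. Pictures are saved under pics/ and viewed, and the job is handed in when it is done.

Besides the shell and the picture viewer there is one more tool, called after "Call:" as name(argument=value, ...), one argument or row to a line, values as JSON. arm_command: Moves the arm, as the interface text tells. Its arguments: {"type":"object","properties":{"targets":{"type":"array","items":{"type":"array","items":{"type":"array","items":{"type":"number"}}}},"hand":{"type":"number"},"grip_force":{"type":"number"}},"required":["targets"]}

```bash
mkdir -p pics; ls; cat > h.py <<'E'
import numpy as np, cv2
from bench import readout, vision, r
from scipy.spatial.transform import Rotation as Ro
def snap(n,f):
    s=readout.read_state(); c=vision.camera(n); cv2.imwrite('pics/'+f,c['pixels'])
    np.savez('pics/'+f+'.npz',**{k:np.array(v) for k,v in c.items()},ee=s['ee_pos'],q=s['eef_rot']); return c,s
def load(f):
    return dict(np.load('pics/'+f+'.npz'))
def ray(f,u,v):
    c=load(f); F=200/np.tan(np.radians(float(c['fovy']))/2)
    K=np.array([[F,0,float(c['cx'])],[0,F,float(c['cy'])],[0,0,1]])
    p=cv2.undistortPoints(np.array([[[u,v]]],float),K,c['D'].astype(float))[0,0]
    d=np.array([p[0],p[1],1.])
    if 'mount' in c:
        M=c['mount'];T=np.eye(4);T[:3,:3]=Ro.from_quat(c['q']).as_matrix();T[:3,3]=c['ee'];W=T@M
        o=W[:3,3];d=W[:3,:3]@d
    else:
        R=c['R'];o=-R.T@c['t'];d=R.T@d
    return o,d/np.linalg.norm(d)
def atz(f,u,v,z):
    o,d=ray(f,u,v);return o+d*(z-o[2])/d[2]
def tri(*obs):
    A=np.zeros((3,3));b=np.zeros(3);L=[ray(*x) for x in obs]
    for o,d in L:
        P=np.eye(3)-np.outer(d,d);A+=P;b+=P@o
    X=np.linalg.solve(A,b)
    return X,[np.linalg.norm((np.eye(3)-np.outer(d,d))@(X-o)) for o,d in L]
def proj(f,X):
    c=load(f);F=200/np.tan(np.radians(float(c['fovy']))/2)
    K=np.array([[F,0,float(c['cx'])],[0,F,float(c['cy'])],[0,0,1]])
    if 'mount' in c:
        T=np.eye(4);T[:3,:3]=Ro.from_quat(c['q']).as_matrix();T[:3,3]=c['ee'];W=np.linalg.inv(T@c['mount']);R=W[:3,:3];t=W[:3,3]
    else: R=c['R'];t=c['t']
    return cv2.projectPoints(np.array(X,float).reshape(-1,1,3),cv2.Rodrigues(R)[0],t,K,c['D'].astype(float))[0][:,0]
E
python3 - <<'E'
from h import *
for n in ['scene','top','wrist']:
    c,s=snap(n,n+'0.png')
    print(n,c['fovy'],c['cx'],c['cy'],c['D'])
print(s)
E
```

```text
pics
scene 53.97821210654088 320.12504045516295 197.0087833385414 [-0.0893514  0.         0.         0.         0.       ]
top 48.779316473045824 323.2279284069736 203.88674766457223 [0.04253151 0.         0.         0.         0.        ]
wrist 59.613101060207725 321.79570195155964 194.09111952242296 [-0.05120095  0.          0.          0.          0.        ]
{'time': 0.1, 'joint_positions': array([ 1.1144198 ,  0.33280855, -0.06470367,  1.46084534,  0.0215862 ,
        1.349911  , -0.08851101]), 'joint_vel': array([ 1.42116506e-03, -3.73146324e-03, -2.79517706e-04, -3.35715339e-03,
       -7.79182807e-04,  2.89239232e-05, -1.11626840e-05]), 'joint_torque': array([ 2.54892628e-03, -6.24543500e+01,  2.52891798e-02, -3.90713060e+01,
       -6.14511967e-02,  3.66018189e-02,  7.18087358e-05]), 'ee_pos': array([ 0.26254522, -0.56679985,  0.22183931]), 'eef_rot': array([-0.59565315,  0.38107602, -0.38029879,  0.59611344]), 'ft_force': array([-0.08712898,  0.08588178,  0.16877461]), 'torque': array([ 0.0002255 ,  0.05446408, -0.02488499]), 'width': 0.08669500443154364}
```

View pics/scene0.png

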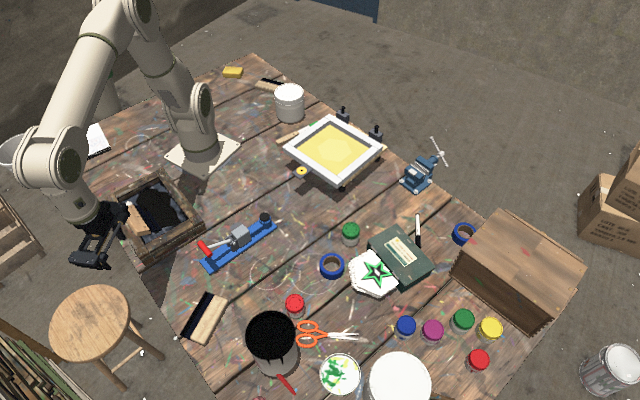

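View pics/top0.png

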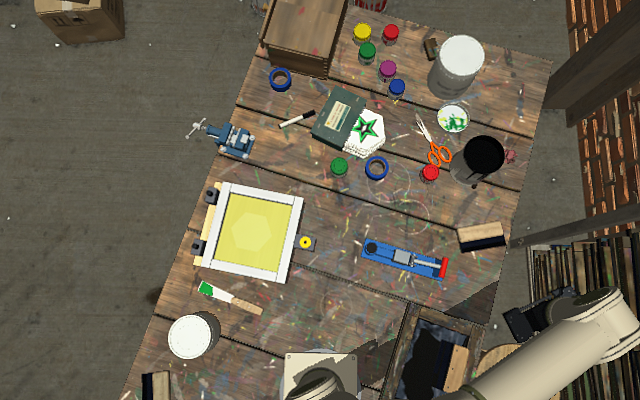

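View pics/wrist0.png

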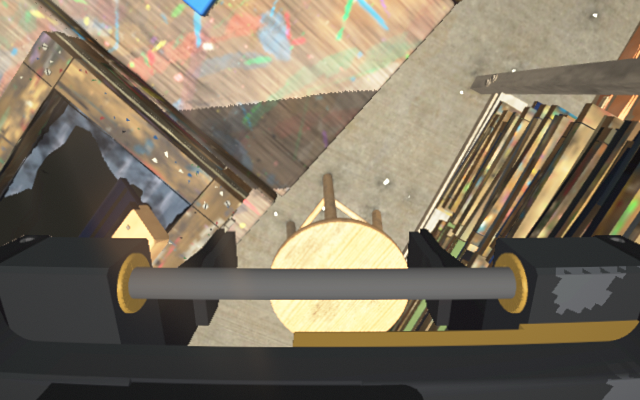

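The scene and top views show the jack (top: saddle at about (371,247), housing (403,257), red bar (444,267)) and the pad's yellow dot (top: (305,242), scene: (301,171)). I'll zoom in for precise pixels.

```bash
python3 - <<'E'
import cv2
a=cv2.imread('pics/top0.png')[215:295,285:465]; cv2.imwrite('pics/z1.png',cv2.resize(a,None,fx=4.4,fy=4.4,interpolation=cv2.INTER_CUBIC))
a=cv2.imread('pics/scene0.png')[155:275,190:320]; cv2.imwrite('pics/z2.png',cv2.resize(a,None,fx=5,fy=5,interpolation=cv2.INTER_CUBIC))
E
```

```text
(no output)
```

View pics/z1.png

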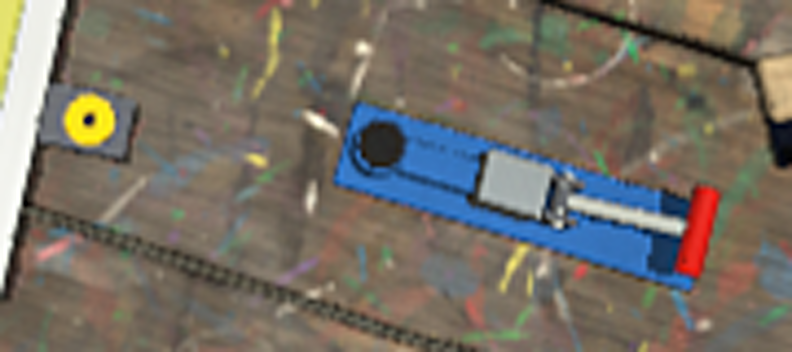

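View pics/z2.png

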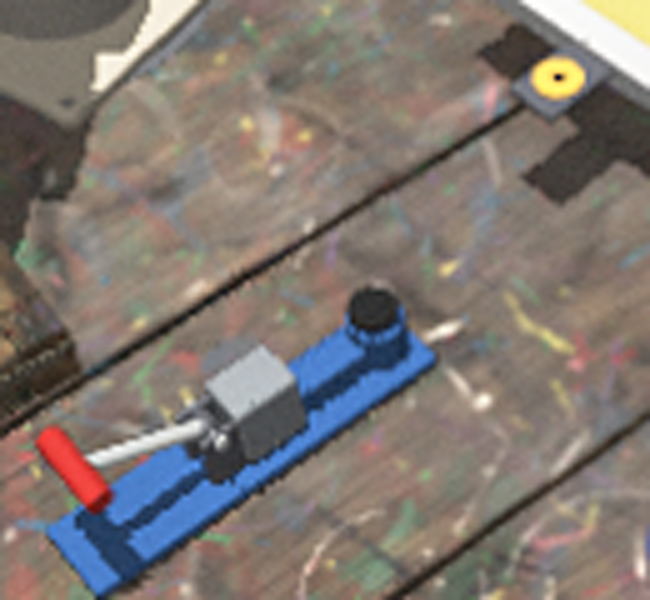

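```bash
python3 - <<'E'
from h import *
def T(U,V): return ('top0.png',285+(U+.5)/4.4-.5,215+(V+.5)/4.4-.5)
def S(U,V): return ('scene0.png',190+(U+.5)/5-.5,155+(V+.5)/5-.5)
np.set_printoptions(precision=4,suppress=True)
P={}
for n,a,b in [('pad',T(89,119),S(557,77)),('saddle',T(381,145),S(376,309)),('house',T(517,185),S(254,384)),('bar',T(699,232),S(74,468))]:
    P[n],e=tri(a,b);print(n,P[n],np.array(e))
print('house corners',[atz(*T(*c),.071)[:2] for c in [(488,150),(558,167),(545,220),(477,201)]])
print('pad at .097',atz(*T(89,119),.097), atz(*S(557,77),.097))
print('sad at .062',atz(*T(381,145),.062), atz(*S(376,309),.062))
c=[atz(*T(*c),.096)[:2] for c in [(50,85),(138,103),(127,162),(40,142)]];print(c)
d=P['saddle']-P['bar'];print('jack yaw',np.degrees(np.arctan2(d[1],d[0])),np.linalg.norm(d[:2]))
# rail outer edge
a=atz('top0.png',303,196,.1);b=atz('top0.png',287,283,.1);d=b-a;print('rail',a,b,np.degrees(np.arctan2(d[1],d[0])),np.linalg.norm(d))
for n,u,v,z in [('g',340,167,.064),('r',430,173,.058),('b',377,167,.036)]: print(n,atz('top0.png',u,v,z))
for u,v in [(283,0),(398,303),(365,375)]: pass
s=readout.read_state();print(Ro.from_quat(s['eef_rot']).as_matrix())
print('box corners',[atz('top0.png',u,v,.1) for u,v in [(408,303),(488,328)]])
E
```

```text
pad [0.4603 0.0573 0.0996] [0.0001 0.0001]
saddle [ 0.4513 -0.1568  0.0573] [0.0013 0.0013]
house [ 0.4238 -0.2543  0.0662] [0.0025 0.0025]
bar [ 0.3891 -0.3776  0.1006] [0.0009 0.0009]
house corners [array([ 0.4468, -0.2346]), array([ 0.4354, -0.2855]), array([ 0.3967, -0.2752]), array([ 0.4094, -0.226 ])]
pad at .097 [0.4607 0.0575 0.097 ] [0.4588 0.0592 0.097 ]
sad at .062 [ 0.4498 -0.1572  0.062 ] [ 0.4547 -0.1583  0.062 ]
[array([0.4851, 0.0866]), array([0.4731, 0.0224]), array([0.4303, 0.0294]), array([0.4435, 0.0925])]
jack yaw 74.27454900902568 0.22943040274654797
rail [0.6088 0.0675 0.1   ] [0.3304 0.1093 0.1   ] 171.4618399686954 0.2814973160524346
g [ 0.7196 -0.0526  0.064 ]
r [ 0.7059 -0.3563  0.058 ]
b [ 0.7303 -0.1808  0.036 ]
[[ 0.4203 -0.0005  0.9074]
 [-0.9074  0.0009  0.4203]
 [-0.0011 -1.     -0.0001]]
box corners [array([ 0.2774, -0.2655,  0.1   ]), array([ 0.2097, -0.505 ,  0.1   ])]
```

Call:
arm_command(
  targets=[
    [[-0.0215,0,0.0278,0,0,0],[-0.0215,0,0.0278,0,0,0],[-0.0215,0,0.0278,0,0,0],[-0.0215,0,0.0278,0,0,0],[-0.0215,0,0.0278,0,0,0],[-0.0215,0,0.0278,0,0,0],[-0.0215,0,0.0278,0,0,0],[-0.0215,0,0.0278,0,0,0],[-0.0215,0,0.0278,0,0,0],[-0.0215,0,0.0278,0,0,0],[0,0,0,0,-7,0],[0,0,0,0,-7,0]],
  ],
  hand=1,
)

```text
time: 1.15
ee_pos: [0.4257, -0.2528, 0.2226]
eef_rot: [-0.639, 0.302, -0.302, 0.639]
ft_force: [-0.7, -1.6, 0.2]
width: 0.0869
```

Call:
arm_command(
  targets=[
    [[0,0,0,0,-7,0],[0,0,0,0,-7,0],[0,0,0,0,-7,0],[0,0,0,0,-7,0],[0,0,0,0,-7,0],[0,0,0,0,-1,0],[0,0,0,0,0,0],[0,0,0,0,0,0]],
  ],
)

```text
time: 1.82
ee_pos: [0.4245, -0.2552, 0.2225]
eef_rot: [-0.701, 0.095, -0.095, 0.701]
ft_force: [0.3, -0.8, 0.1]
width: 0.0867
```

```bash
python3 - <<'E'
from h import *
c,s=snap('wrist','w1.png');print(s['ee_pos'],Ro.from_quat(s['eef_rot']).as_matrix(),c['mount'],s['time'])
E
```

```text
[ 0.42452841 -0.25516986  0.22248037] [[ 9.64238302e-01 -9.13664691e-05  2.65036767e-01]
 [-2.65036764e-01  3.87611604e-05  9.64238307e-01]
 [-9.83721821e-05 -9.99999995e-01  1.31595221e-05]] [[ 9.99998658e-01  1.11145631e-03  1.20373425e-03 -1.61402341e-04]
 [-8.55549034e-04 -2.72334519e-01  9.62202254e-01 -1.61065181e-01]
 [ 1.39726415e-03 -9.62201993e-01 -2.72333203e-01  7.52603334e-02]
 [ 0.00000000e+00  0.00000000e+00  0.00000000e+00  1.00000000e+00]] 1.8167
```

View pics/w1.png

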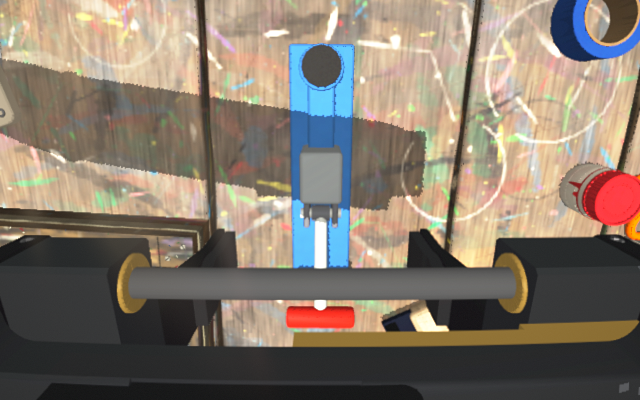

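The wrist view shows the jack aligned with the tool: saddle (322,67), housing top from (301,149) to (341,204), red bar (320,317).

```bash
python3 - <<'E'
from h import *
np.set_printoptions(precision=4,suppress=True)
def T(U,V): return ('top0.png',285+(U+.5)/4.4-.5,215+(V+.5)/4.4-.5)
def S(U,V): return ('scene0.png',190+(U+.5)/5-.5,155+(V+.5)/5-.5)
W='w1.png'
a=atz(W,322,66,.062);b=atz(W,321,177,.071);c=atz(W,320.5,317,.1)
print(a,b,c)
d=a-c;print(np.degrees(np.arctan2(d[1],d[0])),np.linalg.norm(d[:2]))
for n,x,t,s in [('sad',(322,66),T(381,145),S(376,309)),('house',(321,177),T(517,185),S(254,384)),('bar',(320.5,317),T(699,232),S(74,468))]:
    X,e=tri((W,)+x,t,s);print(n,X,np.array(e), tri((W,)+x,t)[0])
E
```

```text
[ 0.4514 -0.1584  0.062 ] [ 0.4248 -0.252   0.071 ] [ 0.3904 -0.376   0.1   ]
74.3483119305067 0.22602951076679384
sad [ 0.4514 -0.1573  0.0575] [0.0008 0.0012 0.0016] [ 0.4512 -0.1579  0.0534]
house [ 0.424  -0.2539  0.0657] [0.0009 0.003  0.0021] [ 0.4236 -0.2587  0.0459]
bar [ 0.3893 -0.3774  0.0995] [0.0012 0.0014 0.0007] [ 0.3891 -0.3803  0.0937]
```

Call:
arm_command(
  targets=[
    [[0,0.03,0,0,0,0],[0,0.03,0,0,0,0],[0,0.03,0,0,0,0],[0,0.03,0,0,0,0],[0,0.03,0,0,0,0],[0,0.025,0,0,0,0],[0,0.0195,0,0,0,0],[0,0,0,0,0,0],[0,0,0,0,0,0]],
  ],
)

```text
time: 2.62
ee_pos: [0.4242, -0.2549, 0.0278]
eef_rot: [-0.701, 0.094, -0.093, 0.701]
ft_force: [1.1, 0.1, 0.5]
width: 0.0869
```

Call:
arm_command(
  targets=[
    [[0,0,0,0,0,0],[0,0,0,0,0,0],[0,0,0,0,0,0],[0,0,0,0,0,0],[0,0,0,0,0,0],[0,0,0,0,0,0],[0,0,0,0,0,0],[0,0,0,0,0,0]],
  ],
  hand=0,
  grip_force=40,
)

```text
time: 3.28
ee_pos: [0.4244, -0.2552, 0.0281]
eef_rot: [0.701, -0.093, 0.093, -0.701]
ft_force: [-8.6, 1.5, 5.2]
width: 0.0415
```

Call:
arm_command(
  targets=[
    [[0,-0.004,0,0,0,0],[0,-0.004,0,0,0,0],[0,0,0,0,0,0],[0,0,0,0,0,0],[0,0,0,0,0,0]],
  ],
)

```text
time: 3.7
ee_pos: [0.4243, -0.2551, 0.0357]
eef_rot: [-0.701, 0.093, -0.093, 0.701]
ft_force: [-0.3, 0.2, -8.4]
width: 0.0395
```

```bash
python3 - <<'E'
from h import *
c,s=snap('wrist','w2.png');print(s['ee_pos'],s['ft_force'],s['torque'],s['width'],s['time'])
c,s=snap('scene','s2.png')
a=cv2.imread('pics/s2.png')[150:280,170:330]; cv2.imwrite('pics/s2z.png',cv2.resize(a,None,fx=4,fy=4,interpolation=cv2.INTER_CUBIC))
E
```

```text
[ 0.42430976 -0.25506879  0.03574087] [-0.34929654  0.23443025 -8.36404284] [-0.04896108 -0.05850686  0.00180257] 0.03950461665002247 3.7
```

View pics/w2.png

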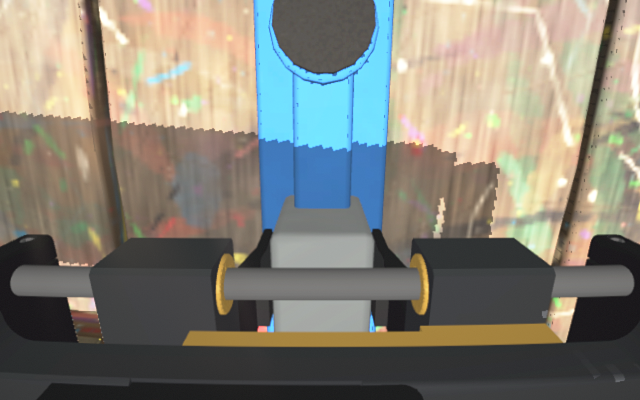

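View pics/s2z.png

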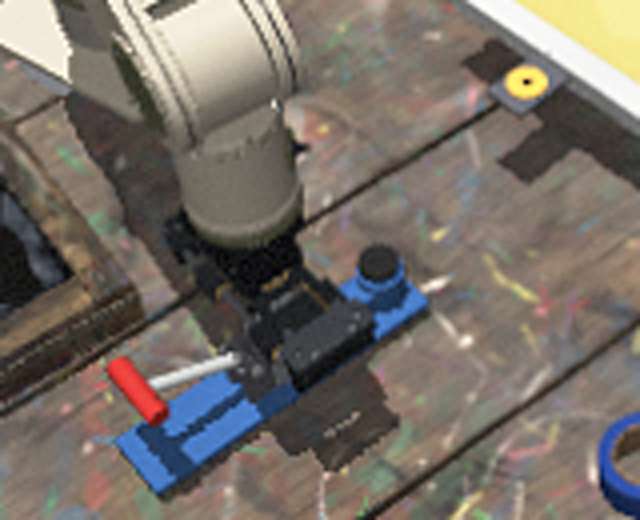

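```bash
python3 - <<'E'
from h import *
from scipy.optimize import minimize
np.set_printoptions(precision=4,suppress=True)
img=cv2.imread('pics/w2.png').astype(int)
g=img.sum(2)
# left/right/bottom edges of dark disk at several rows
pts=[]
for v in range(2,70,6):
    row=[u for u in range(265,385) if g[v,u]<270 and img[v,u].max()-img[v,u].min()<40]
    print(v,row[0],row[-1]) if row else None
t=np.linspace(0,2*np.pi,73)
for c in [(.4508,-.1585),(.4508,-.1575)]:
    P=np.c_[c[0]+.018*np.cos(t),c[1]+.018*np.sin(t),0*t+.0697]
    q=proj('w2.png',P);print(c,q.min(0),q.max(0))
    for v in (2,32): 
        k=np.abs(q[:,1]-v).argsort()[:4];print(q[k])
E
```

```text
2 275 373
8 274 373
14 274 373
20 273 374
26 273 374
32 275 372
38 277 370
44 279 368
50 283 364
56 288 359
62 293 354
68 304 342
(0.4508, -0.1585) [269.3888 -39.5799] [376.6069  75.2719]
[[272.0367  -0.1032]
 [373.9444  -0.2004]
 [375.2233   4.666 ]
 [375.2233   4.666 ]]
[[270.5111  29.656 ]
 [374.3427  34.3723]
 [375.4925  29.5513]
 [271.6648  34.4754]]
(0.4508, -0.1575) [268.5216 -42.8322] [375.9312  72.3656]
[[269.8913   1.6449]
 [374.5367   1.5309]
 [374.5367   1.5309]
 [375.4128   6.5008]]
[[270.8066  31.4428]
 [373.6709  31.3287]
 [372.1406  36.0282]
 [272.3448  36.1391]]
```

Lifted cleanly; the saddle sits 100 mm ahead of the TCP along tool z. Approaching to 70 mm short of the pad, turned to the rail's direction.

Call:
arm_command(
  targets=[
    [[-0.0039,0,0.0178,0,0,0],[-0.0039,0,0.0178,0,0,0],[-0.0039,0,0.0178,0,0,0],[-0.0039,0,0.0178,0,0,0],[-0.0039,0,0.0178,0,0,0],[-0.0039,0,0.0178,0,0,0],[-0.0039,0,0.0178,0,0,0],[-0.0039,0,0.0178,0,0,0],[0,0,0,0,-2.95,0],[0,0,0,0,-2.95,0],[0,0,0,0,0,0],[0,0,0,0,0,0]],
  ],
)

```text
time: 4.8
ee_pos: [0.4316, -0.1096, 0.036]
eef_rot: [0.705, -0.058, 0.058, -0.705]
ft_force: [-0.0, -0.1, -10.2]
width: 0.0396
```

```bash
python3 - <<'E'
from h import *
c,s=snap('wrist','w3.png');print(s['ee_pos'],Ro.from_quat(s['eef_rot']).as_matrix()[:,2],s['ft_force'],s['width'],s['time'])
c,s=snap('top','t3.png')
a=cv2.imread('pics/t3.png')[180:290,270:450]; cv2.imwrite('pics/t3z.png',cv2.resize(a,None,fx=4,fy=4,interpolation=cv2.INTER_CUBIC))
E
```

```text
[ 0.4316295  -0.1096435   0.03600634] [ 1.62277326e-01  9.86745187e-01 -6.88595401e-05] [ -0.01639623  -0.06238876 -10.15030525] 0.03963170715525403 4.8
```

View pics/w3.png

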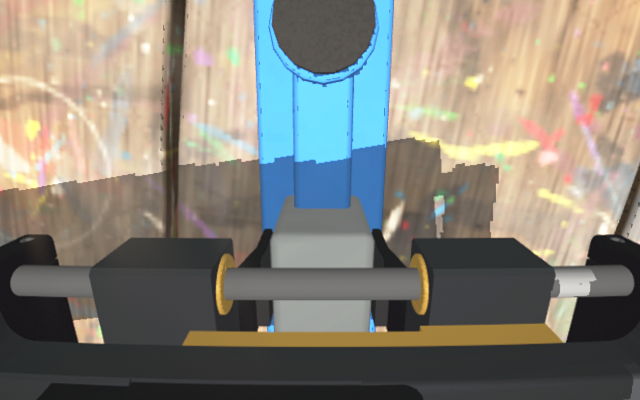

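View pics/t3z.png

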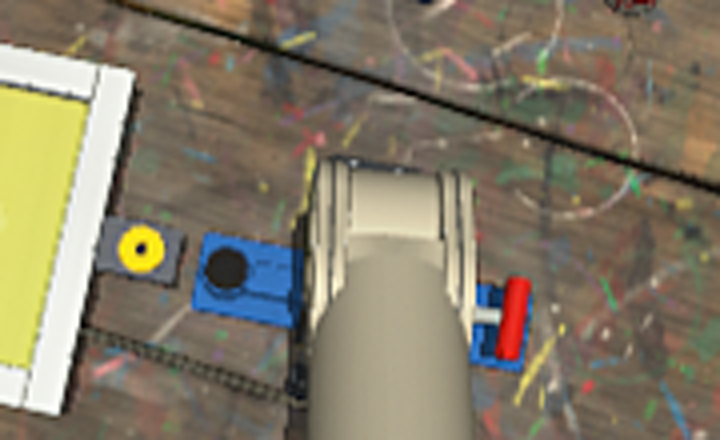

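```bash
python3 - <<'E'
from h import *
np.set_printoptions(precision=4,suppress=True)
def T(U,V): return ('t3.png',270+(U+.5)/4-.5,180+(V+.5)/4-.5)
p=atz(*T(142,249),.0965);s=atz(*T(227,268),.070);b=atz(*T(513,318),.112)
R=Ro.from_quat(load('t3.png')['q']).as_matrix();z=R[:,2];x=R[:,0];e=load('t3.png')['ee']
print(p,s,b,e+.1009*z)
for q in (s,e+.1005*z): print('d along x,z',(p-q)@x,(p-q)@z)
d=s-b;print(np.degrees(np.arctan2(d[1],d[0])),np.degrees(np.arctan2(z[1],z[0])))
E
```

```text
[0.4601 0.0566 0.0965] [ 0.4492 -0.0114  0.07  ] [ 0.4101 -0.2347  0.112 ] [ 0.4481 -0.0102  0.036 ]
d along x,z -0.0002697636987397927 0.06891361295850026
d along x,z 0.000999798038180942 0.06832350257740896
80.06916289331623 80.62732061816408
```

Call:
arm_command(
  targets=[
    [[0,0,0.0115,0,0,0],[0,0,0.0115,0,0,0],[0,0,0.0115,0,0,0],[0,0,0.0115,0,0,0],[0,0,0.0115,0,0,0],[0,0,0.0112,0,0,0],[0,0,0,0,0,0],[0,0.004,0,0,0,0],[0,0.004,0,0,0,0],[0,0,0,0,0,0],[0,0,0,0,0,0]],
  ],
)

```text
time: 5.82
ee_pos: [0.4428, -0.0425, 0.0279]
eef_rot: [0.705, -0.057, 0.058, -0.705]
ft_force: [-0.3, 0.3, -5.2]
width: 0.0399
```

```bash
python3 - <<'E'
from h import *
s=readout.read_state();R=Ro.from_quat(s['eef_rot']).as_matrix();print(s['ee_pos'],s['ee_pos']+.1005*R[:,2],s['ft_force'],s['torque'])
c,s=snap('top','t4.png')
a=cv2.imread('pics/t4.png')[180:290,270:450]; cv2.imwrite('pics/t4z.png',cv2.resize(a,None,fx=4,fy=4,interpolation=cv2.INTER_CUBIC))
c,s=snap('scene','s4.png')
a=cv2.imread('pics/s4.png')[120:250,200:360]; cv2.imwrite('pics/s4z.png',cv2.resize(a,None,fx=4,fy=4,interpolation=cv2.INTER_CUBIC))
E
```

```text
[ 0.4427638  -0.04251446  0.02793016] [0.45904972 0.0566572  0.02790236] [-0.26799477  0.3418209  -5.24966471] [-0.13162468  0.00144507 -0.05078468]
```

View pics/t4z.png

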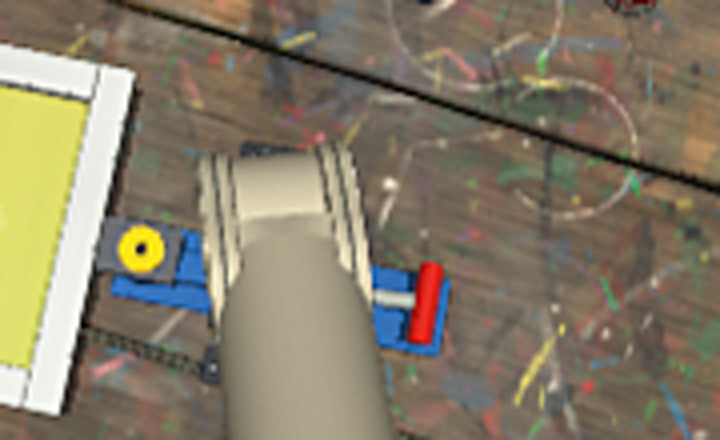

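View pics/s4z.png

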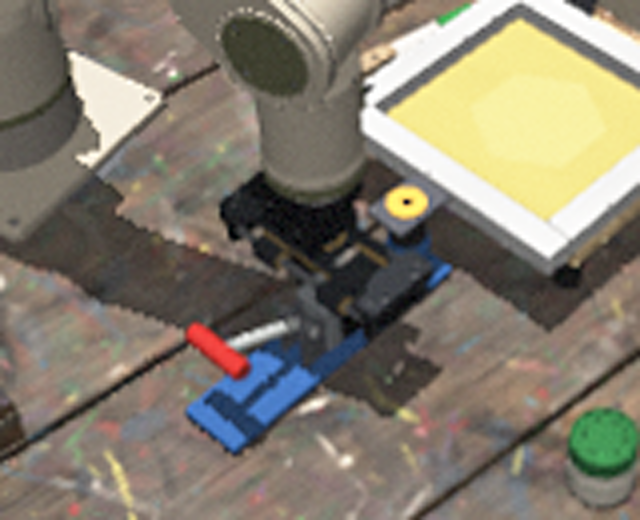

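Saddle estimated at (0.459, 0.0567) against the pad's (0.460, 0.057). The base still carries only part of the weight, so I'll lower a touch, open, and rise.

Call:
arm_command(
  targets=[
    [[0,0.001,0,0,0,0],[0,0,0,0,0,0],[0,0,0,0,0,0]],
  ],
)

```text
time: 6.17
ee_pos: [0.4428, -0.0425, 0.0279]
eef_rot: [0.705, -0.057, 0.057, -0.704]
ft_force: [-7.0, -1.1, 11.1]
width: 0.0398
```

Call:
arm_command(
  targets=[
    [[0,0,0,0,0,0],[0,0,0,0,0,0],[0,0,0,0,0,0],[0,0,0,0,0,0],[0,0,0,0,0,0],[0,0,0,0,0,0]],
  ],
  hand=1,
)

```text
time: 6.67
ee_pos: [0.4429, -0.0418, 0.0271]
eef_rot: [0.705, -0.057, 0.057, -0.705]
ft_force: [0.5, 0.5, 0.3]
width: 0.0719
```

Call:
arm_command(
  targets=[
    [[0,-0.02,0,0,0,0],[0,-0.025,0,0,0,0],[0,-0.025,0,0,0,0],[0,-0.025,0,0,0,0],[0,-0.025,0,0,0,0],[0,-0.02,0,0,0,0],[0,0,-0.025,0,0,0],[0,0,-0.025,0,0,0],[0,0,-0.025,0,0,0],[0,0,-0.025,0,0,0],[0,0,0,0,0,0],[0,0,0,0,0,0]],
  ],
)

```text
time: 7.67
ee_pos: [0.4264, -0.1414, 0.1669]
eef_rot: [-0.705, 0.058, -0.058, 0.705]
ft_force: [0.1, 0.1, 0.4]
width: 0.0873
```

```bash
python3 - <<'E'
from h import *
c,s=snap('wrist','w5.png');print(s['ee_pos'],Ro.from_quat(s['eef_rot']).as_matrix(),s['ft_force'],s['time'])
c,s=snap('scene','s5.png')
a=cv2.imread('pics/s5.png')[120:250,200:360]; cv2.imwrite('pics/s5z.png',cv2.resize(a,None,fx=4,fy=4,interpolation=cv2.INTER_CUBIC))
c,s=snap('top','t5.png')
a=cv2.imread('pics/t5.png')[180:290,270:450]; cv2.imwrite('pics/t5z.png',cv2.resize(a,None,fx=4,fy=4,interpolation=cv2.INTER_CUBIC))
E
```

```text
[ 0.42637846 -0.14143498  0.16694898] [[ 9.86593541e-01 -7.84560867e-05  1.63196750e-01]
 [-1.63196742e-01  9.27858284e-05  9.86593541e-01]
 [-9.25466140e-05 -9.99999993e-01  7.87381212e-05]] [0.14239992 0.05398218 0.39000021] 7.6667
```

View pics/w5.png

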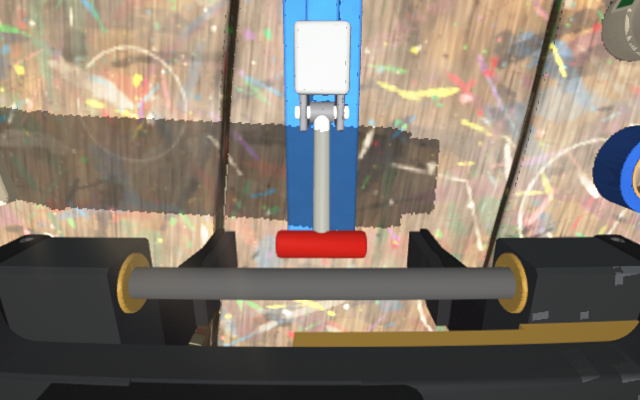

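View pics/s5z.png

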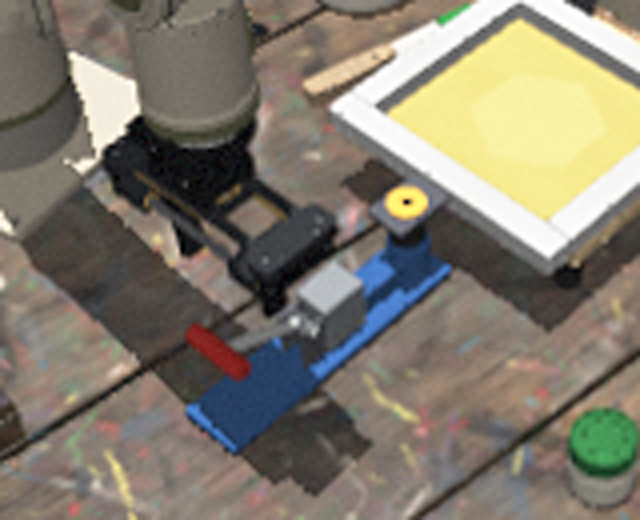

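View pics/t5z.png

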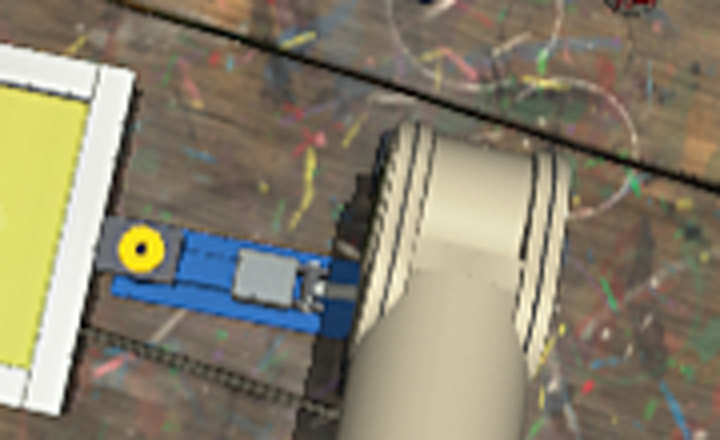

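The jack stands with the saddle under the tongue; the wrist view shows the housing at (322,57) and the bar at (321,244).

```bash
python3 - <<'E'
from h import *
np.set_printoptions(precision=4,suppress=True)
h=atz('w5.png',322.5,57.5,.071);b=atz('w5.png',321.5,244,.099)
h2=atz('t5.png',270+267.5/4-.5,180+277.5/4-.5,.071);b2=atz('t4.png',270+427.5/4-.5,180+304/4-.5,.104)
R=Ro.from_quat(load('w5.png')['q']).as_matrix();z=R[:,2];x=R[:,0];e=load('w5.png')['ee']
print(h,h2,b,b2);
d=h-b;print(np.degrees(np.arctan2(d[1],d[0])),np.linalg.norm(d[:2]))
print('saddle',h+.1*z,h2+.1*z); print('bar rel tcp x,z',(b-e)@x,(b-e)@z, (h-.128*z-e)@x,(h-.128*z-e)@z)
E
```

```text
[ 0.4434 -0.0419  0.071 ] [ 0.4424 -0.0438  0.071 ] [ 0.4221 -0.1675  0.099 ] [ 0.4207 -0.1688  0.104 ]
80.36276872309854 0.1274596774538676
saddle [0.4597 0.0568 0.071 ] [0.4587 0.0548 0.071 ]
bar rel tcp x,z 3.3527848241754356e-05 -0.026460506337605518 0.0005805543064626751 -0.027004196706038368
```

Call:
arm_command(
  targets=[
    [[0,0,-0.014,0,0,0],[0,0,-0.014,0,0,0],[0,0,0,0,0,0],[0,0,0,0,0,0],[0,0,0,0,0,0],[0,0,0,0,0,0],[0,0,0,0,0,0],[0,0,0,0,0,0],[0,0.016,0,0,0,0],[0,0.016,0,0,0,0],[0,0.015,0,0,0,0],[0,0,0,0,0,0]],
  ],
  hand=0,
  grip_force=20,
)

```text
time: 8.82
ee_pos: [0.4206, -0.1674, 0.1176]
eef_rot: [-0.704, 0.058, -0.056, 0.705]
ft_force: [-0.5, 0.1, -0.4]
width: 0.0151
```

```bash
python3 - <<'E'
from h import *
c,s=snap('wrist','w6.png');print(s['ee_pos'],s['ft_force'],s['width'],s['time'])
c,s=snap('scene','s6.png')
a=cv2.imread('pics/s6.png')[120:250,200:360]; cv2.imwrite('pics/s6z.png',cv2.resize(a,None,fx=4,fy=4,interpolation=cv2.INTER_CUBIC))
E
```

```text
[ 0.42064739 -0.16737548  0.11762626] [-0.49640493  0.06641351 -0.39590505] 0.015135900378918234 8.8167
```

View pics/s6z.png

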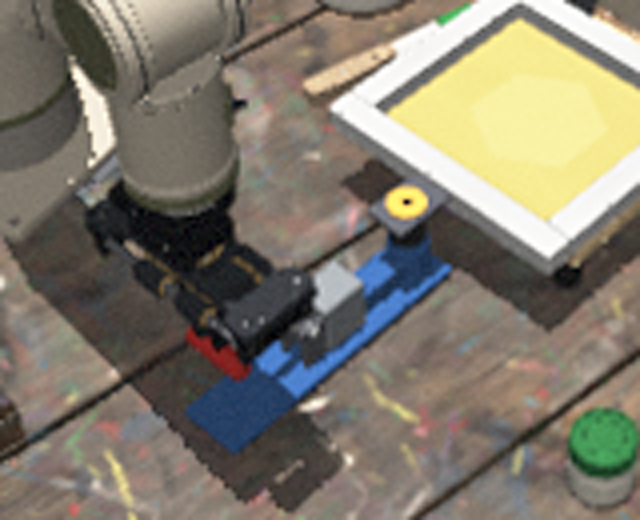

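View pics/w6.png

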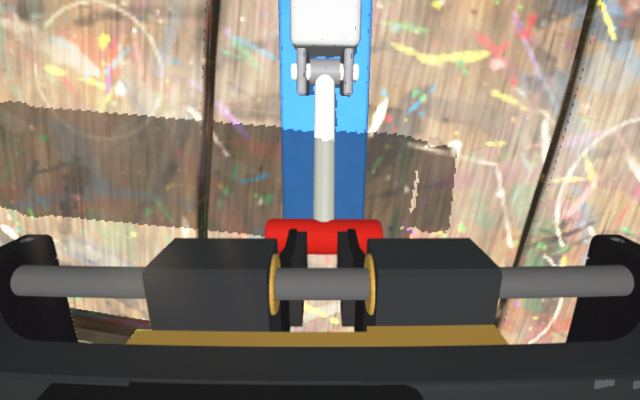

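Fingers are right over the bar. Pressing down along the bar's arc, in two steps.

Call:
arm_command(
  targets=[
    [[0,0,0,0,0,0],[0,0,0,0,0,0],[0,0,0,0,0,0],[0,0.005,0,0,0,0],[0,0.004,0,0,0,0],[0,0.004,-0.0015,0,0,0],[0,0.004,-0.0015,0,0,0],[0,0.004,-0.0015,0,0,0],[0,0.004,-0.0015,0,0,0],[0,0.004,-0.0008,0,0,0],[0,0,0,0,0,0],[0,0,0,0,0,0]],
  ],
)

```text
time: 9.92
ee_pos: [0.4211, -0.1757, 0.0912]
eef_rot: [0.705, -0.057, 0.057, -0.705]
ft_force: [-1.4, -2.7, 5.3]
width: 0.0004
```

```bash
python3 - <<'E'
from h import *
c,s=snap('wrist','w7.png');print(s['ee_pos'],s['ft_force'],s['width'],s['time'])
c,s=snap('scene','s7.png')
a=cv2.imread('pics/s7.png')[120:250,200:360]; cv2.imwrite('pics/s7z.png',cv2.resize(a,None,fx=4,fy=4,interpolation=cv2.INTER_CUBIC))
E
```

```text
[ 0.42113195 -0.17565126  0.09117817] [-1.43115374 -2.66154989  5.26599161] 0.0003926458895713406 9.9167
```

View pics/s7z.png

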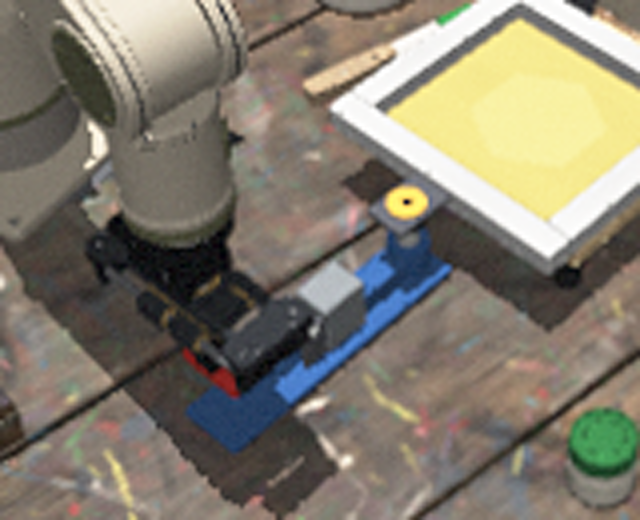

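View pics/w7.png

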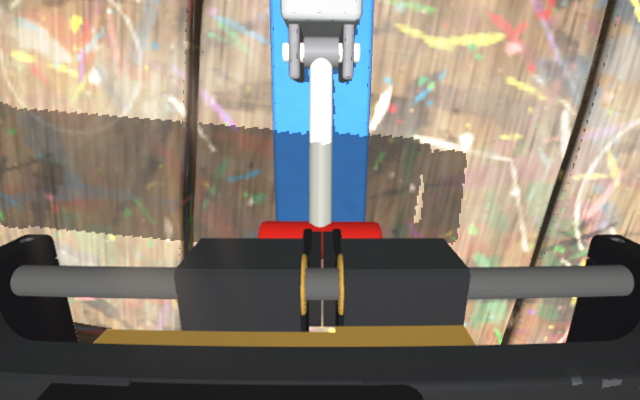

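Call:
arm_command(
  targets=[
    [[0,0.004,-0.001,0,0,0],[0,0.004,-0.0005,0,0,0],[0,0.004,-0.0005,0,0,0],[0,0.004,-0.0005,0,0,0],[0,0.004,0,0,0,0],[0,0.004,0,0,0,0],[0,0.003,0,0,0,0],[0,0.003,0,0,0,0],[0,0,0,0,0,0],[0,0,0,0,0,0]],
  ],
)

```text
time: 10.85
ee_pos: [0.4214, -0.1794, 0.0622]
eef_rot: [0.706, -0.057, 0.058, -0.704]
ft_force: [-3.0, -7.5, 12.7]
width: 0.0003
```

```bash
python3 - <<'E'
from h import *
c,s=snap('wrist','w8.png');print(s['ee_pos'],s['ft_force'],s['width'],s['time'])
c,s=snap('scene','s8.png')
a=cv2.imread('pics/s8.png')[120:250,200:360]; cv2.imwrite('pics/s8z.png',cv2.resize(a,None,fx=4,fy=4,interpolation=cv2.INTER_CUBIC))
E
```

```text
[ 0.42135564 -0.17943242  0.06216197] [-2.97020551 -7.4584247  12.7102371 ] 0.0002751047997211223 10.85
```

View pics/s8z.png

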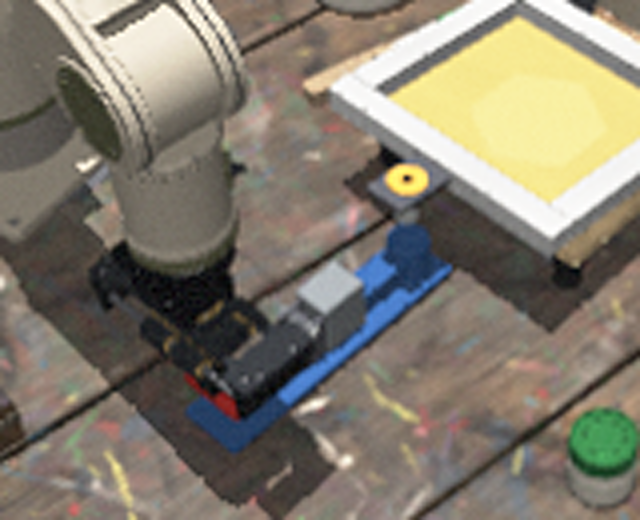

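View pics/w8.png

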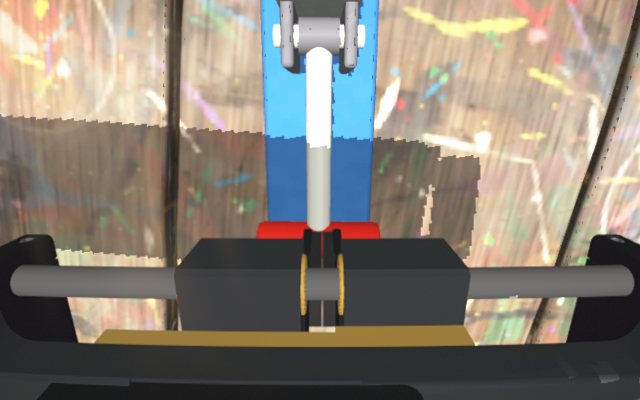

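The screen is up and the jack hasn't moved. A little further to the hard stop, relaxing the forward push.

Call:
arm_command(
  targets=[
    [[0,0.001,-0.0005,0,0,0],[0,0.001,-0.0005,0,0,0],[0,0.0005,0,0,0,0],[0,0,0,0,0,0],[0,0,0,0,0,0],[0,0,0,0,0,0]],
  ],
)

```text
time: 11.45
ee_pos: [0.4214, -0.1797, 0.0599]
eef_rot: [0.705, -0.057, 0.058, -0.704]
ft_force: [-2.6, -6.0, 14.6]
width: 0.0006
```

Call:
arm_command(
  targets=[
    [[0,0.001,-0.0003,0,0,0],[0,0,0,0,0,0],[0,0,0,0,0,0],[0,0,0,0,0,0],[0,0,0,0,0,0]],
  ],
)

```text
time: 11.87
ee_pos: [0.4215, -0.1798, 0.0595]
eef_rot: [0.705, -0.056, 0.058, -0.704]
ft_force: [-5.6, -2.2, 22.4]
width: 0.0004
```

```bash
python3 - <<'E'
from h import *
np.set_printoptions(precision=4,suppress=True)
s=readout.read_state();print(s['ee_pos'],s['ft_force'],s['width'],s['time'])
snap('top','t9.png');snap('scene','s9.png');snap('wrist','w9.png')
a=cv2.imread('pics/t9.png')[180:290,270:450]; cv2.imwrite('pics/t9z.png',cv2.resize(a,None,fx=4,fy=4,interpolation=cv2.INTER_CUBIC))
a=cv2.imread('pics/s9.png')[120:250,200:360]; cv2.imwrite('pics/s9z.png',cv2.resize(a,None,fx=4,fy=4,interpolation=cv2.INTER_CUBIC))
E
```

```text
[ 0.4215 -0.1798  0.0595] [-5.6451 -2.2343 22.4057] 0.0003694547756315012 11.8667
```

View pics/t9z.png

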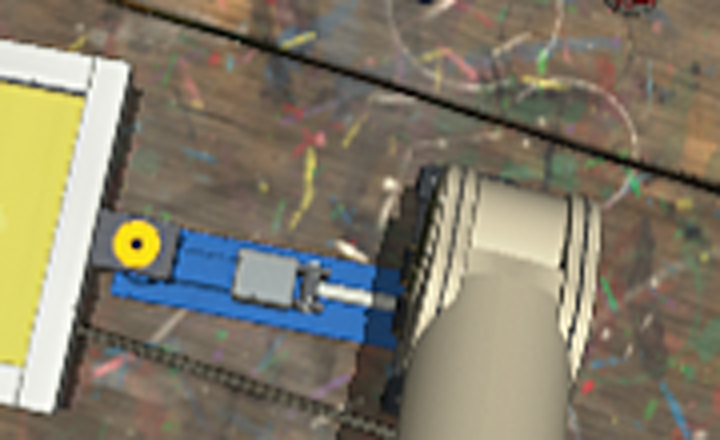

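View pics/s9z.png

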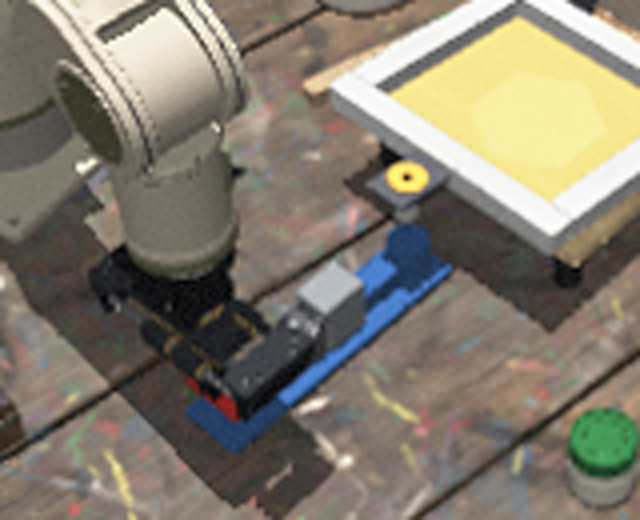

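```bash
python3 - <<'E'
from h import *
np.set_printoptions(precision=4,suppress=True)
X,e=tri(('t9.png',270+136.5/4-.5,180+244.5/4-.5),('s9.png',200+408/4-.5,120+178.5/4-.5));print('dot',X,e)
h=atz('t9.png',270+267.5/4-.5,180+277.5/4-.5,.071);print('house',h)
for i in range(1):
    s=readout.read_state();print(s['ft_force'],s['joint_vel'],s['time'])
E
```

```text
dot [0.4607 0.0605 0.1273] [np.float64(0.0005761876353596188), np.float64(0.0005761876353596557)]
house [ 0.4424 -0.0438  0.071 ]
[-5.6962 -1.922  22.5938] [-0.0003  0.0019  0.0013 -0.0012  0.0019  0.0001  0.0013] 12.0167
```

```bash
python3 - <<'E'
from h import *
print(r.close_job()); s=readout.read_state(); print(s['time'],s['ee_pos'],s['ft_force'])
E
```

```text
the job is handed in; nothing more can be done
None
the job is handed in; nothing more can be done
```

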